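# Clear the lockout and set the bench power switches

### The arm

A 6-joint arm with a two-finger parallel gripper is mounted at the origin on a cart in front of the work surface, level with it; the furniture and walls round the work are solid. World frame = base frame: x ahead of the robot, y to its left, z up, the work surface at z = 0. Lengths are in m, angles in rad, forces in N, time in s.
With the tool pointing down it reaches from about 0.35 to 0.925 m from the base axis. Payload 6.4 kg.
Tool frame: the origin (TCP) lies midway between the tips of the shut fingers; the grasp point (between the pads) lies ctrl.grip_point_offset behind it (ctrl.grip_point_offset is the distance from the TCP to the grasp point, in m); z points along the fingers, y is the direction in which the jaws open and shut (so a half turn about z gives the same grasp; the last joint's range is limited). The gripper opens to 94 mm and grips with 3 to 60 N. Pads are 16 mm wide; open, the fingers measure 119 mm over their backs; the gripper's body (75 mm by 177 mm) begins 78 mm behind the grasp point.
Start: joints at [1.135, 0.245, 1.558, -0, 1.339, -0.174], TCP at [0.168, 0.628, 0.205] pointing down, gripper open.
Joint ranges: [-3.13, 3.13], [-1.02, 2.26], [0.13, 2.54], [-0.95, 4.09], [0.21, 2.88], [-2.74, 2.74]. Speed limits (rad/s): [2.57, 2.57, 3.14, 3.14, 3.14, 3.14].

### API

Orientations are given as a unit quaternion [w, x, y, z].
In Python, from cell import ctrl gives the robot as it stands. The module is installed in compiled form; this text tells all that it offers.
- The arm moves only by the tool drive_tool, never from a script. Its argument "targets" is a list that holds one entry, the list of rows, each a list of 7 numbers: the shift along the tool's x, y, z in mm, then the turn, a rotation vector about the tool's x, y, z in degrees, then the finger opening in mm, from 0 to 94. In form: [[[dx, dy, dz, ax, ay, az, fingers], ...]]. A call has 1 to 20 rows; each row is the pose to reach, as a shift and turn from the pose commanded when the call began, along the tool's axes at that moment; what a row does not reach only later rows make up. A row lasts 1/8 s, in which the tool goes at most 62.5 mm and 10.7 degrees, less where a joint would pass 70% of its speed; a pose out of reach is approached as far as the arm can. A call with a gripper value outside its range is refused whole. The fingers move at their own pace and stop on an object; "newtons" is the grip in N (left out, the last holds). Time passes only in rows, so rows that repeat a pose let the fingers close. It gives the time, the measured TCP pose, the force and the opening at its end, in the units of the state.
- ctrl.state(): the state, without advancing time (a new reading comes with each control period).
- ctrl.get_image(name): name is "scene" or "top"; returns the picture (384x512x3 uint8, red, green, blue); there is no depth.
- ctrl.get_calibration(name): a dict with "camera_matrix" (3x3 intrinsics, pixels), "camera_from_world" (4x4, takes a point from world to camera coordinates). Camera axes: x right, y down, z forward; pixel columns grow to the right and rows downward; lengths in m; the calibration is good to about 2 mm. A picture is of the moment at which its call begins. get_calibration takes no time and is no camera call.
- ctrl.sign_off(): hands the job in, once; it reports no verdict.
The state is a dict: "time": time; "q": joint angles; "qd": joint speeds; "tau": joint torques, N m; "tcp_pos": TCP position; "eef_rot": TCP orientation; "force": force on the tool from outside, world axes, zero at the start; "moment": the same for the moment, N m; "finger_gap": finger opening in m.
Only numpy, scipy, OpenCV 4.12 (cv2) and the standard library are available. Lean on these libraries where they do the work, as an engineer would, in place of code of your own. Each camera call takes 0.05 s, during which the arm holds its last target.

### The job

The bench power box is locked out: first lift the lockout block up and off its hook and stand it upright on its foot in the shallow tray. Then set the switches: push both ball-headed toggles fully on (over to the back, away from the hook side) and the flat-paddle toggle fully off (over to the front, hook side). Leave the three slim toggles as they are and do not disturb the other things on the bench.

Things in the scene. Friction and masses are not known exactly. Their poses are not given: they have to be found in the camera images.
- power_box: Grey bench power box, 120 (x) by 190 (y) by 80 mm high, fixed. Origin: centre of its underside. Its x axis points from its front face (hook side, facing the robot) to its back, its y axis along the switch row. Six toggles stand in one row on its top, 15 mm behind its middle, 30 mm apart, in an order that changes. Tall furniture: a centrifuge left, a rack right.
- hook (a point): Resting place on the hook: middle of the top of a level steel strip, 16 mm wide, 3 mm thick, that sticks out 42 mm from the middle of the box's front face, 70 mm above the bench. Its end turns up into a lip, 10 mm above the strip, 20 mm from this point towards -x of the box.
- lockout_block: Grey block, 120 mm tall, 110 to 210 g. Origin: centre of its underside, z up. Foot 36 (x) by 54 (y) by 26 mm high; above it a plate 12 mm thick (x), 48 wide, with a window 28 wide, z 32 to 60 mm; on top a grip tab 12 (x) by 36 (y), z 70 to 120 mm. Hangs by its window on the hook, axes as the box's, underside 10 mm up. To free it: up 11 to 24 mm, then 30 mm or more away from the box.
- block_window (a point): Point of the lockout block at the middle of its window's upper edge, 60 mm above the block's underside.
- tray: Shallow open aluminium tray, 120 (x) by 90 (y) mm, 14 mm high, walls and floor 3 mm thick, fixed on the bench to the right of the box. Origin: centre of its underside.
- ball_a (a joint): Angle of a toggle lever with a black ball, 18 mm across, on its end (ball centre 42 mm from the pivot). It tilts about the box's y axis: 0 = off, leaning 0.45 rad from upright to the front, hook side (-x of the box); 0.9 = on, leaning as far to the back. Stops there; held by friction only (0.08 N m), stays where left. Starts off.
- ball_a_pivot (a point): Pivot of the lever ball_a, fixed, 86 mm above the bench, 6 mm above the box's top face; the lever's axis passes through it. A collar, 16 mm across, rises to 1 mm above it.
- ball_b (a joint): Angle of a toggle lever with a black ball, 18 mm across, on its end (ball centre 42 mm from the pivot). It tilts about the box's y axis: 0 = off, leaning 0.45 rad from upright to the front, hook side (-x of the box); 0.9 = on, leaning as far to the back. Stops there; held by friction only (0.08 N m), stays where left. Starts off.
- ball_b_pivot (a point): Pivot of the lever ball_b, fixed, 86 mm above the bench, 6 mm above the box's top face; the lever's axis passes through it. A collar, 16 mm across, rises to 1 mm above it.
- paddle (a joint): Angle of the toggle lever with a flat black paddle, 16 mm wide along the row, 6 mm thick, 30 mm long, from 19 to 49 mm from the pivot. It tilts about the box's y axis: 0 = off, leaning 0.45 rad from upright to the front, hook side (-x of the box); 0.9 = on, leaning as far to the back. Stops there; held by friction only (0.08 N m), stays where left. Starts on.
- paddle_pivot (a point): Pivot of the lever paddle, fixed, 86 mm above the bench, 6 mm above the box's top face; the lever's axis passes through it. A collar, 16 mm across, rises to 1 mm above it.
- slim_a (a joint): Angle of a plain slim toggle lever, a bare steel rod 7 to 8.4 mm thick with a rounded end, no head, 49 mm from the pivot. It tilts about the box's y axis: 0 = off, leaning 0.45 rad from upright to the front, hook side (-x of the box); 0.9 = on, leaning as far to the back. Stops there; held by friction only (0.08 N m), stays where left. Starts off and stays off.
- slim_a_pivot (a point): Pivot of the lever slim_a, fixed, 86 mm above the bench, 6 mm above the box's top face; the lever's axis passes through it. A collar, 16 mm across, rises to 1 mm above it.
- slim_b (a joint): Angle of a plain slim toggle lever, a bare steel rod 7 to 8.4 mm thick with a rounded end, no head, 49 mm from the pivot. It tilts about the box's y axis: 0 = off, leaning 0.45 rad from upright to the front, hook side (-x of the box); 0.9 = on, leaning as far to the back. Stops there; held by friction only (0.08 N m), stays where left. Starts off and stays off.
- slim_b_pivot (a point): Pivot of the lever slim_b, fixed, 86 mm above the bench, 6 mm above the box's top face; the lever's axis passes through it. A collar, 16 mm across, rises to 1 mm above it.
- slim_c (a joint): Angle of a plain slim toggle lever, a bare steel rod 7 to 8.4 mm thick with a rounded end, no head, 49 mm from the pivot. It tilts about the box's y axis: 0 = off, leaning 0.45 rad from upright to the front, hook side (-x of the box); 0.9 = on, leaning as far to the back. Stops there; held by friction only (0.08 N m), stays where left. Starts on and stays on.
- slim_c_pivot (a point): Pivot of the lever slim_c, fixed, 86 mm above the bench, 6 mm above the box's top face; the lever's axis passes through it. A collar, 16 mm across, rises to 1 mm above it.
- blue_cap_bottle: A small plastic bottle with a screw cap, 56 mm across, 98 mm high, in front of the box to the left of the lockout block. Origin: centre of its underside. A bystander; stands loose on the bench.
- small_dish: A low round dish, 60 mm across, 16 mm high, in front of the box to the right of the lockout block. Origin: centre of its underside. A bystander; stands loose on the bench.
- beaker: A small glass beaker, 52 mm across, 60 mm high, behind the box. Origin: centre of its underside. A bystander; stands loose on the bench.
- amber_bottle: A brown glass bottle, 50 mm across, 108 mm high, behind the box. Origin: centre of its underside. A bystander; stands loose on the bench.
- dish: A low round dish, 90 mm across, 16 mm high, behind the box. Origin: centre of its underside. A bystander; stands loose on the bench.
- tape_roll: A roll of tape lying flat, 80 mm across, 19 mm high, behind the tray. Origin: centre of its underside. A bystander; stands loose on the bench.
- carton: A small carton, 55 x 115 x 55 mm, behind the box. Origin: centre of its underside. A bystander; stands loose on the bench.

How it is judged:
By the outcome, as a careful person would: the job done as asked, in the order asked, and still so for the second after the job is handed in, with the robot touching nothing.
It also fails if it takes over 61 s, if anything falls off the work surface, if the arm or the gripper's body presses on something with over 40 N, if the wrist force passes 120 N, or if a joint passes its speed limit or range.

## Working session

There is one attempt and no reset: what is moved stays moved. The work goes in short steps, Python scripts to look and compute and a tool call to move; the robot and the scene stay as the last step left them, time stands still between calls to the robot, and variables do not carry over. Pictures are saved under pics/ and viewed, and the job is handed in when it is done.

Besides the shell and the picture viewer there is one more tool, called after ">>>" as a command line: name --argument value ..., lists and objects as JSON in quotes. drive_tool: Moves the arm, as the interface text tells. Its arguments: {"type":"object","properties":{"targets":{"type":"array","items":{"type":"array","items":{"type":"array","items":{"type":"number"}}}},"newtons":{"type":"number"}},"required":["targets"]}

```bash
mkdir -p pics; python3 - <<'E'
from cell import ctrl
import cv2,numpy as np
np.set_printoptions(precision=4,suppress=True)
print(ctrl.state(),ctrl.grip_point_offset)
for n in("scene","top"):
    im=ctrl.get_image(n); cv2.imwrite(f"pics/{n}0_raw.png",im[:,:,::-1]); cv2.imwrite(f"pics/{n}0.png",cv2.resize(im[:,:,::-1],(800,600),interpolation=cv2.INTER_CUBIC))
    print(ctrl.get_calibration(n))
E
```

```text
{'time': 0.0, 'q': array([ 1.1349,  0.2458,  1.559 , -0.    ,  1.3387, -0.1741]), 'qd': array([ 0.0008, -0.0012,  0.0016,  0.0001, -0.001 , -0.    ]), 'tau': array([ -0.0001, -41.5838, -31.4602,   0.0685,   0.0334,  -0.0001]), 'tcp_pos': array([0.168 , 0.6273, 0.2044]), 'eef_rot': array([-0.0003,  0.1305,  0.9914, -0.0009]), 'force': array([0.2686, 0.1412, 0.696 ]), 'moment': array([ 0.0194,  0.0056, -0.0216]), 'finger_gap': 0.09391487077249537} 0.0188
{'camera_matrix': array([[435.1984,   0.    , 250.4844],
       [  0.    , 435.1984, 190.9642],
       [  0.    ,   0.    ,   1.    ]]), 'camera_from_world': array([[-0.8854, -0.4648, -0.0005,  0.5226],
       [-0.3284,  0.6264, -0.707 ,  0.3414],
       [ 0.3289, -0.6258, -0.7072,  0.6009],
       [ 0.    ,  0.    ,  0.    ,  1.    ]])}
{'camera_matrix': array([[409.739 ,   0.    , 254.7917],
       [  0.    , 409.739 , 196.0285],
       [  0.    ,   0.    ,   1.    ]]), 'camera_from_world': array([[ 0.0128, -0.9998, -0.0129, -0.1261],
       [-0.9942, -0.0113, -0.1074,  0.6337],
       [ 0.1072,  0.0142, -0.9941,  0.8799],
       [ 0.    ,  0.    ,  0.    ,  1.    ]])}
```

View pics/scene0.png

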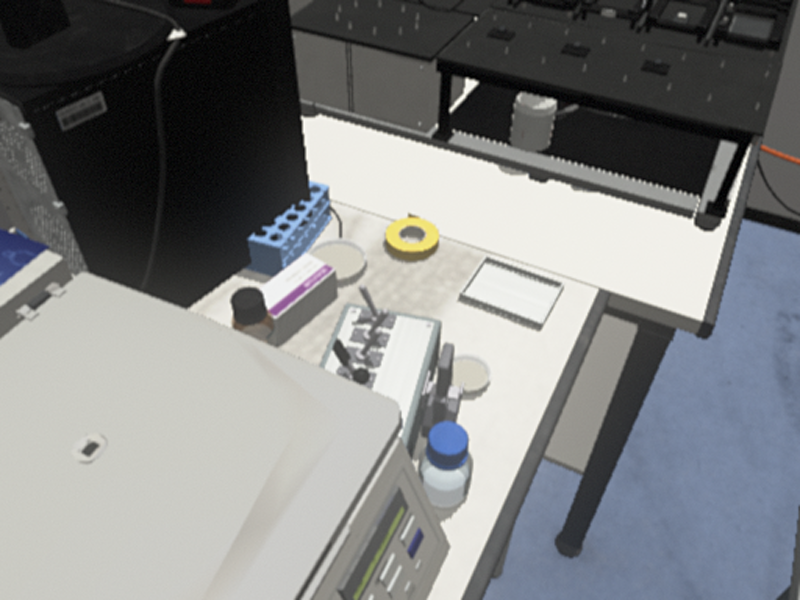

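View pics/top0.png

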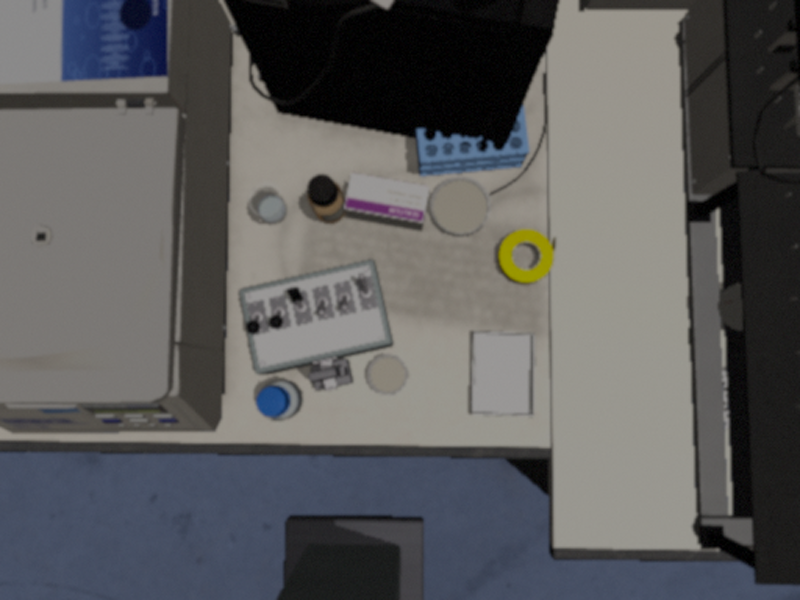

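The scene view shows the box at about (380,370), with the block on the front face at (445,390) and the tray at (512,292). In the top view the box is at (315,315), the block at (330,375), the tray at (500,372), the blue bottle at (275,400) and the small dish at (386,373). I'll zoom in.

```bash
python3 - <<'E'
import cv2
a=cv2.imread("pics/top0_raw.png")[160:270,145:265]; cv2.imwrite("pics/topz.png",cv2.resize(a,None,fx=6.0,fy=5.4545*1.0 if 0 else 6,interpolation=cv2.INTER_CUBIC)[:600])
a=cv2.imread("pics/top0_raw.png")[160:260,145:265]; cv2.imwrite("pics/topz.png",cv2.resize(a,None,fx=6,fy=6,interpolation=cv2.INTER_CUBIC))
a=cv2.imread("pics/scene0_raw.png")[175:325,195:385]; cv2.imwrite("pics/scenez.png",cv2.resize(a,None,fx=4,fy=4,interpolation=cv2.INTER_CUBIC))
E
```

```text
(no output)
```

View pics/topz.png

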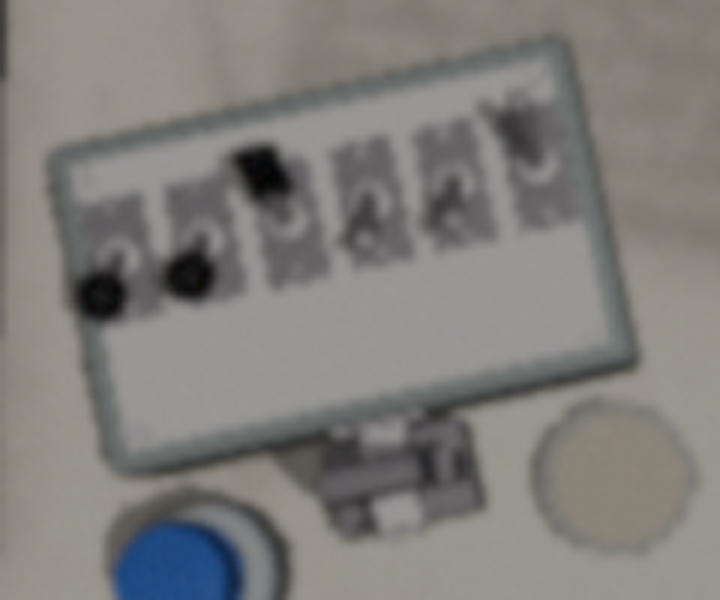

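View pics/scenez.png

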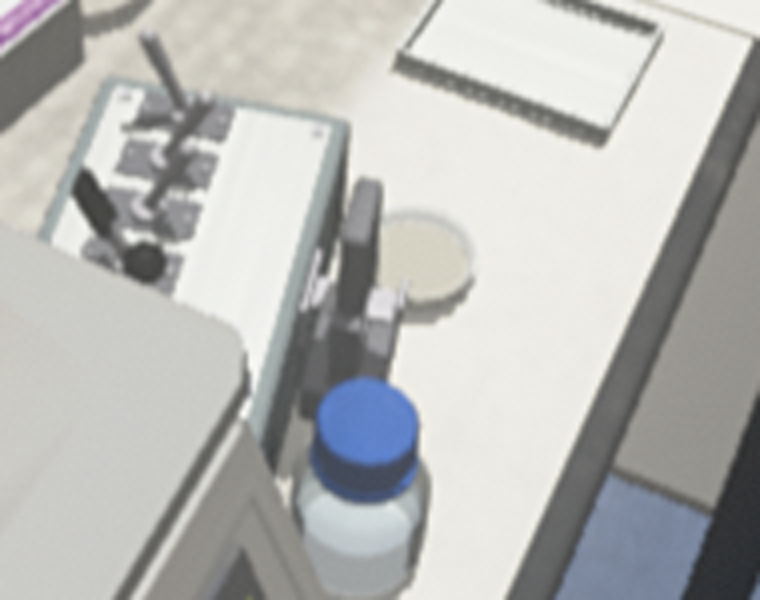

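```bash
cat > h.py <<'E'
import numpy as np, cv2, json
from cell import ctrl
np.set_printoptions(precision=4,suppress=True)
C={n:ctrl.get_calibration(n) for n in("scene","top")}
def proj(n,P):
    P=np.atleast_2d(P); T=C[n]["camera_from_world"]; c=P@T[:3,:3].T+T[:3,3]; p=c@C[n]["camera_matrix"].T; return p[:,:2]/p[:,2:]
def ray(n,uv):
    T=C[n]["camera_from_world"]; R=T[:3,:3]; o=-R.T@T[:3,3]
    d=R.T@np.linalg.solve(C[n]["camera_matrix"],np.array([uv[0],uv[1],1.])); return o,d
def onz(n,uv,z):
    o,d=ray(n,uv); return o+d*(z-o[2])/d[2]
def tri(uvt,uvs):
    o1,d1=ray("top",uvt);o2,d2=ray("scene",uvs)
    s=np.linalg.lstsq(np.c_[d1,-d2],o2-o1,rcond=None)[0]; a=o1+s[0]*d1;b=o2+s[1]*d2
    return (a+b)/2,np.linalg.norm(a-b)
def zt(p): return np.array(p)/6+[145-5/12,160-5/12]   # topz px
def zs(p): return np.array(p)/4+[195-3/8,175-3/8]
E
python3 - <<'E'
from h import *
for n in C: print(n,"cam",ray(n,(0,0))[0])
c=np.array([onz("top",zt(p),.08)[:2] for p in[(50,150),(568,35),(637,362),(118,475)]])
print(c, [np.linalg.norm(c[i]-c[(i+1)%4]) for i in range(4)], c.mean(0))
for e in[(0,1),(3,2)]: d=c[e[0]]-c[e[1]]; print("yaw y-edge",np.degrees(np.arctan2(-d[0],d[1])))
for e in[(3,0),(2,1)]: d=c[e[1]]-c[e[0]]; print("yaw x-edge",np.degrees(np.arctan2(d[1],d[0])))
print("scene corners", [onz("scene",zs(p),.08)[:2] for p in [(110,78),(348,120)]])
print("balls",onz("top",zt((102,296)),.1238),onz("top",zt((190,276)),.1238))
print("paddle top",onz("top",zt((255,160)),.13))
print("ball2",tri(zt((190,276)),zs((145,262))))
E
```

```text
scene cam [0.3772 0.405  0.6666]
top cam [ 0.5372 -0.1314  0.9411]
[[ 0.6521  0.0979]
 [ 0.6954 -0.0851]
 [ 0.5795 -0.1113]
 [ 0.5379  0.0695]] [np.float64(0.18809996178716332), np.float64(0.1187566619788774), np.float64(0.18555938171580127), np.float64(0.11772759451728168)] [ 0.6162 -0.0072]
yaw y-edge 13.293046063405615
yaw y-edge 12.974832935655625
yaw x-edge 13.94455230672714
yaw x-edge 12.711764482943774
scene corners [array([ 0.6935, -0.0816]), array([ 0.5824, -0.1091])]
balls [0.5973 0.0669 0.1238] [0.6043 0.0376 0.1238]
paddle top [0.6429 0.0159 0.13  ]
ball2 (array([0.6047, 0.0375, 0.1252]), np.float64(0.001160836471497078))
```

```bash
cat >> h.py <<'E'
yaw=np.radians(13.2); ex=np.array([np.cos(yaw),np.sin(yaw),0]); ey=np.array([-np.sin(yaw),np.cos(yaw),0]); ez=np.array([0,0,1.])
B=np.array([.6168,-.0060,0])
def bx(x,y,z): return B+(x*ex+y*ey+z*ez)/1000
def wb(P): d=np.asarray(P)-B; return 1000*np.array([d@ex,d@ey,d[2]])
E
python3 - <<'E'
from h import *
def draw(im,n,off,f,pts,col,closed=True):
    p=(proj(n,pts)-off+.5)*f-.5
    cv2.polylines(im,[np.round(p).astype(int)],closed,col,1)
def rect(x0,x1,y0,y1,z): return np.array([bx(x0,y0,z),bx(x1,y0,z),bx(x1,y1,z),bx(x0,y1,z)])
for n,name,off,f in(("top","topz",(145,160),6),("scene","scenez",(195,175),4)):
    im=cv2.imread(f"pics/{name}.png"); off=np.array(off)
    draw(im,n,off,f,rect(-60,60,-95,95,80),(0,255,0))
    X=-82
    draw(im,n,off,f,rect(X-6,X+6,-18,18,130),(0,0,255))
    draw(im,n,off,f,rect(X-18,X+18,-27,27,36),(255,0,255))
    draw(im,n,off,f,rect(-102,-60,-8,8,70),(255,255,0))
    for y,s in((75,-1),(45,-1),(15,1),(-15,-1),(-45,-1),(-75,1)):
        L=42 if y>20 else 49
        draw(im,n,off,f,np.array([bx(15,y,86),bx(15+s*L*.435,y,86+L*.9)]),(0,165,255),False)
    cv2.imwrite(f"pics/{name}_ov.png",im)
E
```

```text
(no output)
```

View pics/topz_ov.png

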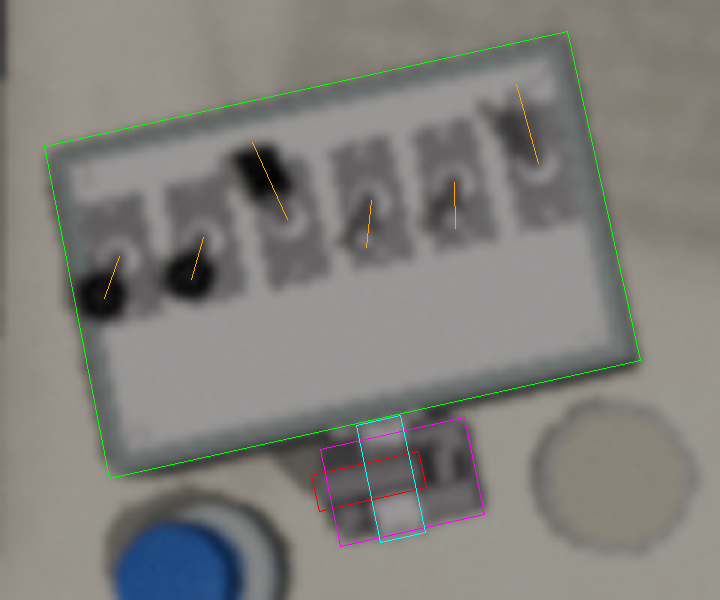

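View pics/scenez_ov.png

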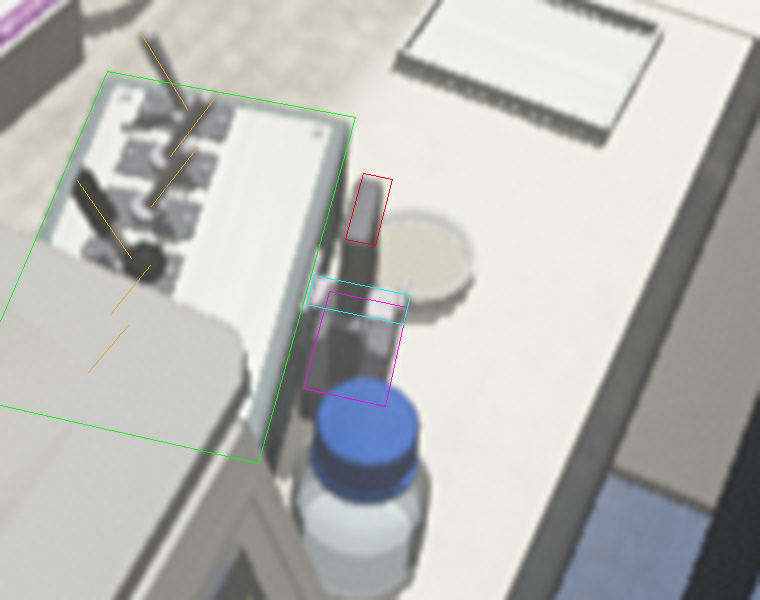

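```bash
python3 - <<'E'
from h import *
s=1.5625
f=lambda p:np.array(p)/s
print("centrifuge lid corner",tri(f((176,400)),f((400,405))), tri(f((176,345)),f((400,405))))
print("centrifuge base",onz("top",f((218,430)),0),onz("scene",f((447,548)),0),tri(f((218,430)),f((447,548))))
print("bench edge",onz("top",f((240,450)),0),onz("top",f((540,455)),0))
t=[(472,331),(532,332),(531,414),(470,413)]
for z in (0.014,0): print("tray",z,[onz("top",f(p),z)[:2] for p in t])
t2=[(483,260),(561,290),(543,325),(461,294)]
print("tray scene",[onz("scene",f(p),.014)[:2] for p in t2])
print("cap",wb(onz("top",f((272,401)),.098)), wb(onz("scene",f((448,440)),.098)))
print("dish",wb(onz("top",f((386,373)),.016)))
print("rack/right furniture",onz("top",f((690,215)),.1))
print("back furniture",onz("top",f((560,60)),.3))
E
python3 - <<'E'
import cv2
a=cv2.imread("pics/top0_raw.png")[200:280,285:365]; cv2.imwrite("pics/trayz.png",cv2.resize(a,None,fx=7,fy=7,interpolation=cv2.INTER_CUBIC))
E
```

```text
centrifuge lid corner (array([0.5122, 0.1227, 0.2359]), np.float64(0.010587599261218179)) (array([0.5451, 0.1206, 0.2238]), np.float64(0.047733378878601004))
centrifuge base [0.4549 0.1415 0.    ] [0.4709 0.1059 0.    ] (array([0.4616, 0.1277, 0.0501]), np.float64(0.0047633756515376175))
bench edge [0.4268 0.1083 0.    ] [ 0.4259 -0.3248  0.    ]
tray 0.014 [array([ 0.6025, -0.2257]), array([ 0.602 , -0.3123]), array([ 0.4848, -0.3098]), array([ 0.4851, -0.2229])]
tray 0 [array([ 0.6034, -0.2271]), array([ 0.603 , -0.3151]), array([ 0.484 , -0.3125]), array([ 0.4843, -0.2242])]
tray scene [array([ 0.6002, -0.3026]), array([ 0.4819, -0.295 ]), array([ 0.4825, -0.2208]), array([ 0.6004, -0.224 ])]
cap [-100.5801   74.8242   98.    ] [-99.5824  80.5879  98.    ]
dish [-96.3435 -76.0362  16.    ]
rack/right furniture [ 0.7549 -0.5073  0.1   ]
back furniture [ 0.8678 -0.2885  0.3   ]
```

View pics/trayz.png

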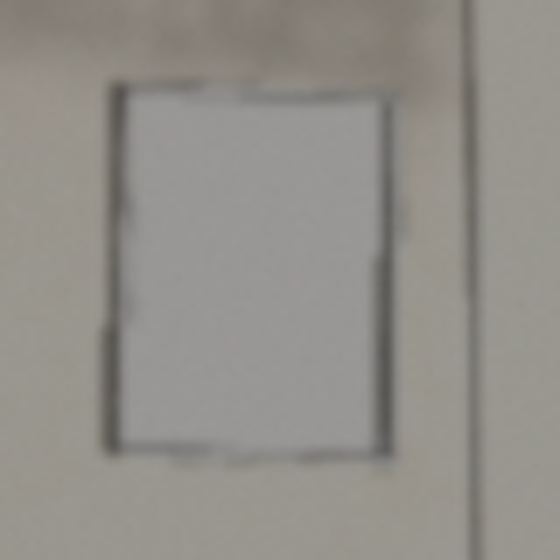

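```bash
cat >> h.py <<'E'
from scipy.spatial.transform import Rotation as R
def rot(yawdeg,tilt=0):
    # tool z down, tool y along world angle yawdeg; tilt: body leans to the tool's -/+x side (about tool y)
    a=np.radians(yawdeg); y=np.array([np.cos(a),np.sin(a),0]); z=np.array([0,0,-1.]); x=np.cross(y,z)
    return R.from_matrix(np.c_[x,y,z])*R.from_rotvec([0,np.radians(tilt),0])
def cur():
    s=ctrl.state(); q=s["eef_rot"]; return s,R.from_quat([q[1],q[2],q[3],q[0]])
def delta(P,Rt):
    s,Rc=cur(); d=Rc.inv().apply(np.asarray(P)-s["tcp_pos"])*1000
    rv=(Rc.inv()*Rt).as_rotvec(degrees=True); return np.r_[d,rv].round(1)
E
python3 - <<'E'
from h import *
print(cur()[1].as_matrix())
Rt=rot(13.2)
for P in [(.168,.60,.30),(.33,.15,.30),bx(-81,0,180),bx(-81,0,145)]: print(P,delta(P,Rt))
E
```

```text
[[-0.9659  0.2588 -0.0007]
 [ 0.2588  0.9659 -0.0016]
 [ 0.0003 -0.0017 -1.    ]]
(0.168, 0.6, 0.3) [ -7.1 -26.6 -95.5  -0.1   0.   61.8]
(0.33, 0.15, 0.3) [-280.  -419.3  -94.9   -0.1    0.    61.8]
[ 0.5379 -0.0245  0.18  ] [-526.1 -533.9   25.2   -0.1    0.    61.8]
[ 0.5379 -0.0245  0.145 ] [-526.1 -533.8   60.2   -0.1    0.    61.8]
```

>>> drive_tool --targets '[[[-5, -20, -95, 0, 0, 5, 44], [-5, -20, -95, 0, 0, 10, 44], [-140, -220, -95, 0, 0, 35, 44], [-140, -220, -95, 0, 0, 35, 44], [-140, -220, -95, 0, 0, 35, 44], [-280, -420, -95, 0, 0, 61.8, 44], [-280, -420, -95, 0, 0, 61.8, 44], [-280, -420, -95, 0, 0, 61.8, 44], [-280, -420, -95, 0, 0, 61.8, 44], [-526, -534, 10, 0, 0, 61.8, 44], [-526, -534, 10, 0, 0, 61.8, 44], [-526, -534, 10, 0, 0, 61.8, 44], [-526, -534, 10, 0, 0, 61.8, 44], [-526, -534, 10, 0, 0, 61.8, 44], [-526, -534, 10, 0, 0, 61.8, 44], [-526, -534, 10, 0, 0, 61.8, 44], [-526, -534, 25, 0, 0, 61.8, 44], [-526, -534, 25, 0, 0, 61.8, 44]]]' --newtons 25

```text
time: 2.35
tcp_pos: [0.5366, -0.0227, 0.1793]
eef_rot: [-0.001, 0.621, 0.784, -0.0]
force: [-1.5, 0.3, 0.4]
finger_gap: 0.0439
```

```bash
cat > snap.py <<'E'
import sys
from h import *
# snap.py tag  x0 y0 w h f (top) x0 y0 w h f(scene)
tag=sys.argv[1]
for n,(x,y,w,h,f) in (("top",(145,150,130,110,5)),("scene",(195,150,200,150,4))):
    im=ctrl.get_image(n)[:,:,::-1]; cv2.imwrite(f"pics/{tag}_{n}_raw.png",im)
    cv2.imwrite(f"pics/{tag}_{n}.png",cv2.resize(im[y:y+h,x:x+w],None,fx=f,fy=f,interpolation=cv2.INTER_CUBIC))
s=ctrl.state(); print(s["time"],s["tcp_pos"],s["force"],s["finger_gap"],wb(s["tcp_pos"]),s["q"])
E
python3 snap.py a
```

```text
2.45 [ 0.5376 -0.0232  0.1806] [-0.0236 -0.6106  0.5945] 0.04402790110049551 [-81.0497   1.3603 180.5847] [-0.2539  0.0069  1.8664  0.      1.2682 -0.4856]
```

View pics/a_top.png

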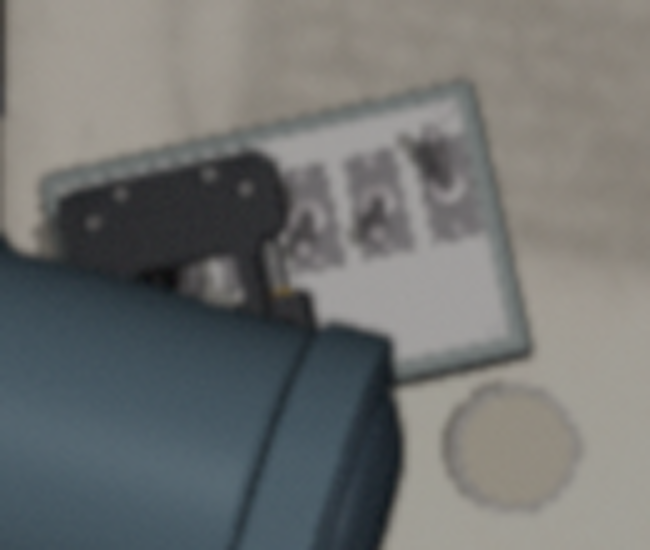

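View pics/a_scene.png

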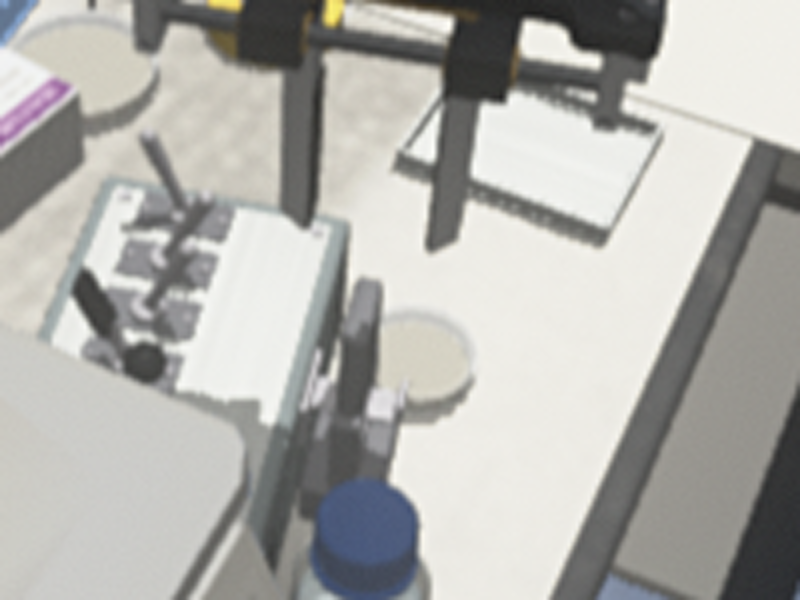

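The fingers straddle the tab at about (365,282) in the scene view, with their tips at (305,222) and (438,245). I'll compare that with the TCP projection.

```bash
python3 - <<'E'
from h import *
s=ctrl.state()
print((proj("scene",s["tcp_pos"])-[195,150])*4, (proj("scene",s["tcp_pos"]-[0,0,.05])-[195,150])*4, (proj("scene",bx(-81,0,130))-[195,150])*4)
print(delta(bx(-81,0,95),rot(13.2)))
E
```

```text
[[371.9079 223.2007]] [[364.3933 308.1324]] [[364.845  306.5455]]
[-1.4  0.  85.6  0.   0.   0.1]
```

>>> drive_tool --targets '[[[-1, 0, 45, 0, 0, 0, 44], [-1, 0, 70, 0, 0, 0, 44], [-1, 0, 85, 0, 0, 0, 44], [-1, 0, 85, 0, 0, 0, 44]]]'

```text
time: 2.95
tcp_pos: [0.5379, -0.0248, 0.0951]
eef_rot: [-0.001, 0.621, 0.784, -0.0]
force: [0.1, -0.4, 0.0]
finger_gap: 0.0438
```

```bash
python3 snap.py b
```

```text
3.05 [ 0.5392 -0.0252  0.0967] [ 0.474  -0.8323  0.0218] 0.044019848913855464 [-79.9184  -0.9318  96.7105] [-0.2568  0.1153  1.9195  0.      1.1047 -0.4874]
```

View pics/b_scene.png

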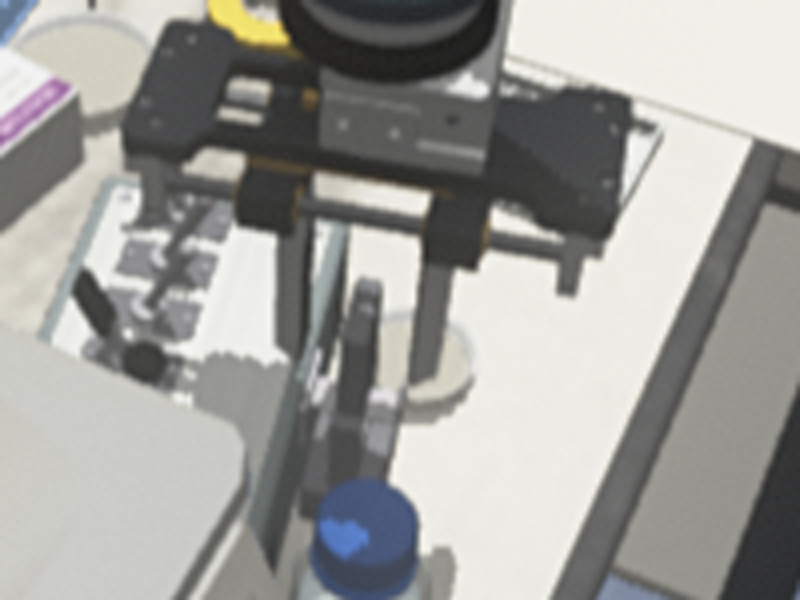

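>>> drive_tool --targets '[[[0, 0, 0, 0, 0, 0, 14], [0, 0, 0, 0, 0, 0, 8], [0, 0, 0, 0, 0, 0, 4], [0, 0, 0, 0, 0, 0, 4], [0, 0, 0, 0, 0, 0, 4], [0, 0, 0, 0, 0, 0, 4]]]' --newtons 30

```text
time: 3.8
tcp_pos: [0.5384, -0.0251, 0.0957]
eef_rot: [0.0, 0.621, 0.784, -0.0]
force: [-2.0, 0.3, 2.7]
finger_gap: 0.0117
```

>>> drive_tool --targets '[[[0, 0, -6, 0, 0, 0, 4], [0, 0, -12, 0, 0, 0, 4], [0, 0, -17, 0, 0, 0, 4], [0, 0, -17, 0, 0, 0, 4], [0, 0, -17, 0, 0, 0, 4]]]'

```text
time: 4.42
tcp_pos: [0.5382, -0.0251, 0.1124]
eef_rot: [-0.0, 0.621, 0.784, -0.0]
force: [0.3, -0.0, -1.1]
finger_gap: 0.0116
```

```bash
python3 snap.py c
```

```text
4.525 [ 0.5382 -0.0251  0.1123] [-1.195   0.2808 -0.8937] 0.011624186168703338 [-80.8443  -0.6196 112.3048] [-0.257   0.0923  1.9123 -0.      1.1372 -0.4874]
```

View pics/c_scene.png

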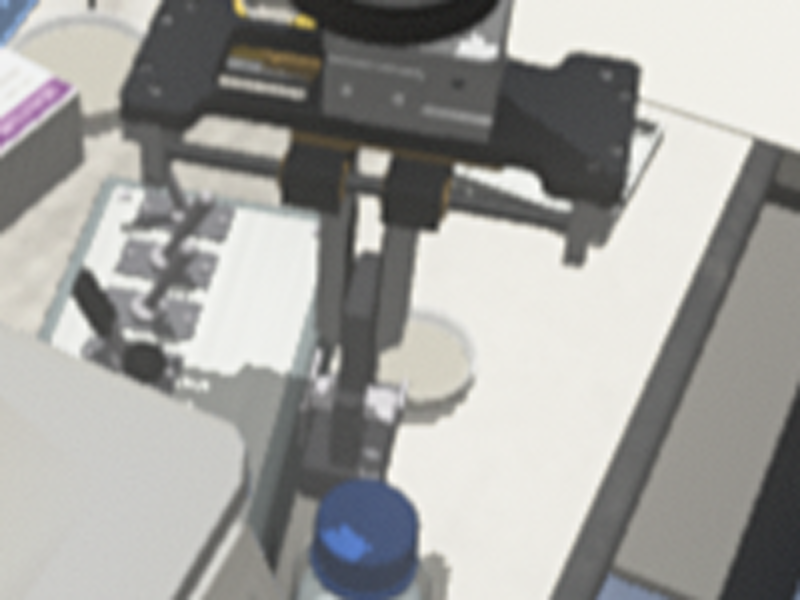

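The block rose with the gripper: its top went from (365,282) to (365,255), about 16 mm. Next I'll draw it off the hook.

>>> drive_tool --targets '[[[0, 0, 0, 0, 0, 0, 4], [0, -10, 0, 0, 0, 0, 4], [0, -22, 0, 0, 0, 0, 4], [0, -34, 0, 0, 0, 0, 4], [0, -46, 0, 0, 0, 0, 4], [0, -58, 0, 0, 0, 0, 4], [0, -62, 0, 0, 0, 0, 4], [0, -62, 0, 0, 0, 0, 4]]]'

```text
time: 5.52
tcp_pos: [0.4779, -0.0393, 0.1126]
eef_rot: [0.0, 0.621, 0.784, 0.0]
force: [0.3, 0.5, -1.2]
finger_gap: 0.0117
```

```bash
python3 snap.py d; python3 - <<'E'
from h import *
T=np.array([.543,-.266,0])
for z in (.17,.125,.100,.090): print(delta(T+[0,0,z],rot(-0.7)))
E
```

```text
5.625 [ 0.4783 -0.0393  0.1126] [-0.1648  0.1951 -1.2508] 0.011588858446760556 [-142.4835   -0.7596  112.5981] [-0.3188 -0.0509  2.0575  0.0001  1.1346 -0.5492]
[-235.5   11.3  -57.4    0.     0.    13.9]
[-235.5   11.3  -12.4    0.     0.    13.9]
[-235.5   11.3   12.6    0.     0.    13.9]
[-235.5   11.3   22.6    0.     0.    13.9]
```

View pics/d_scene.png

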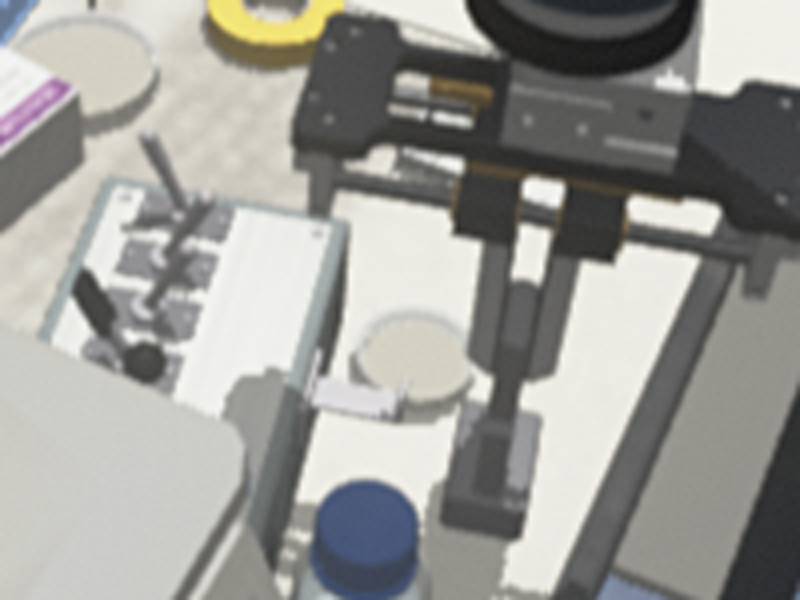

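The block is off the hook: the strip is bare at (355,395) and the block hangs at (500,430). I'll rise and carry it over the tray.

>>> drive_tool --targets '[[[0, 0, -55, 0, 0, 0, 4], [0, 0, -55, 0, 0, 0, 4], [-80, 4, -55, 0, 0, 4, 4], [-80, 4, -55, 0, 0, 4, 4], [-160, 8, -55, 0, 0, 9, 4], [-160, 8, -55, 0, 0, 9, 4], [-235, 11, -55, 0, 0, 13.9, 4], [-235, 11, -55, 0, 0, 13.9, 4], [-235, 11, -25, 0, 0, 13.9, 4], [-235, 11, -10, 0, 0, 13.9, 4], [-235, 11, 0, 0, 0, 13.9, 4], [-235, 11, 0, 0, 0, 13.9, 4]]]'

```text
time: 7.12
tcp_pos: [0.542, -0.2646, 0.1118]
eef_rot: [-0.001, 0.711, 0.703, -0.0]
force: [0.3, -1.0, -1.0]
finger_gap: 0.012
```

```bash
sed 's/(145,150,130,110,5)/(260,180,130,110,5)/; s/(195,150,200,150,4)/(230,60,200,150,4)/' snap.py > snap2.py; python3 snap2.py e
```

```text
7.225 [ 0.5428 -0.2655  0.1133] [ 0.8104  0.3337 -1.519 ] 0.011759663528640581 [-131.2805 -235.7246  113.2815] [-0.6423  0.2369  1.7455  0.0001  1.1579 -0.6307]
```

View pics/e_scene.png

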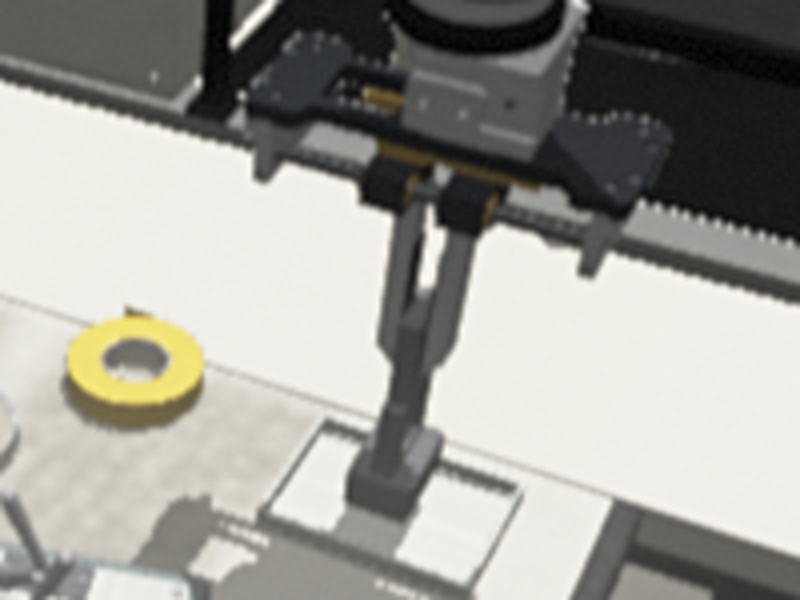

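View pics/e_top.png

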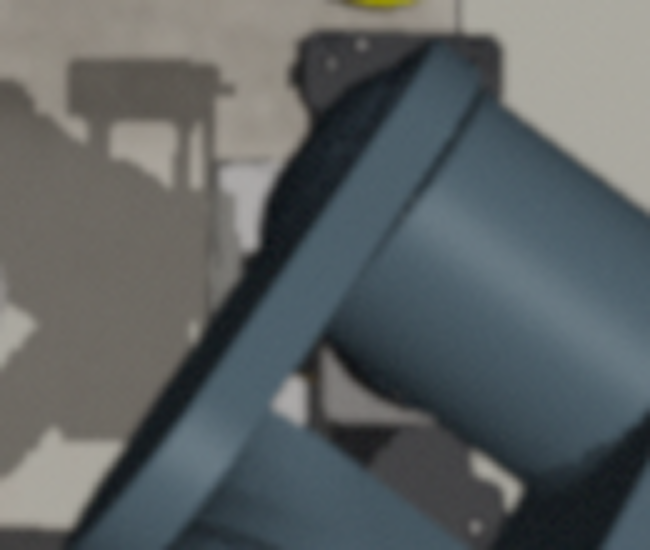

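>>> drive_tool --targets '[[[0, 0, 10, 0, 0, 0, 4], [0, 0, 18, 0, 0, 0, 4], [0, 0, 21, 0, 0, 0, 4], [0, 0, 22, 0, 0, 0, 4], [0, 0, 22, 0, 0, 0, 4]]]'

```text
time: 7.85
tcp_pos: [0.5424, -0.2656, 0.0905]
eef_rot: [0.0, 0.711, 0.703, 0.0]
force: [-0.0, 0.0, -2.1]
finger_gap: 0.0117
```

>>> drive_tool --targets '[[[0, 0, 1.5, 0, 0, 0, 4], [0, 0, 1.5, 0, 0, 0, 4]]]'

```text
time: 8.1
tcp_pos: [0.5423, -0.2655, 0.089]
eef_rot: [0.0, 0.711, 0.703, -0.0]
force: [-0.1, -0.7, -1.5]
finger_gap: 0.0115
```

>>> drive_tool --targets '[[[0, 0, 1, 0, 0, 0, 4], [0, 0, 1, 0, 0, 0, 4]]]'

```text
time: 8.35
tcp_pos: [0.5425, -0.2656, 0.0888]
eef_rot: [0.0, 0.711, 0.703, -0.0]
force: [-2.0, 1.4, 4.5]
finger_gap: 0.012
```

>>> drive_tool --targets '[[[0, 0, 1, 0, 0, 0, 4], [0, 0, 1, 0, 0, 0, 4]]]'

```text
time: 8.6
tcp_pos: [0.5427, -0.2657, 0.0888]
eef_rot: [0.0, 0.711, 0.703, -0.0]
force: [-3.9, 3.3, 10.1]
finger_gap: 0.0118
```

Contact came at TCP z = 0.0888, where the tray floor was expected. I'll ease off, release and rise.

>>> drive_tool --targets '[[[0, 0, -1.5, 0, 0, 0, 4], [0, 0, -1.5, 0, 0, 0, 18], [0, 0, -1.5, 0, 0, 0, 36], [0, 0, -1.5, 0, 0, 0, 44], [0, 0, -1.5, 0, 0, 0, 44], [0, 0, -20, 0, 0, 0, 44], [0, 0, -60, 0, 0, 0, 44], [0, 0, -110, 0, 0, 0, 44], [0, 0, -110, 0, 0, 0, 44]]]'

```text
time: 9.72
tcp_pos: [0.5451, -0.2674, 0.2039]
eef_rot: [0.006, 0.711, 0.703, 0.001]
force: [0.1, -0.0, -0.4]
finger_gap: 0.0437
```

```bash
python3 snap2.py f
```

```text
9.825 [ 0.5426 -0.2657  0.1982] [ 0.1061  0.9914 -1.1139] 0.04381694627085023 [-131.5077 -235.8988  198.2486] [-0.6428  0.1447  1.6869 -0.      1.308  -0.6306]
```

View pics/f_scene.png

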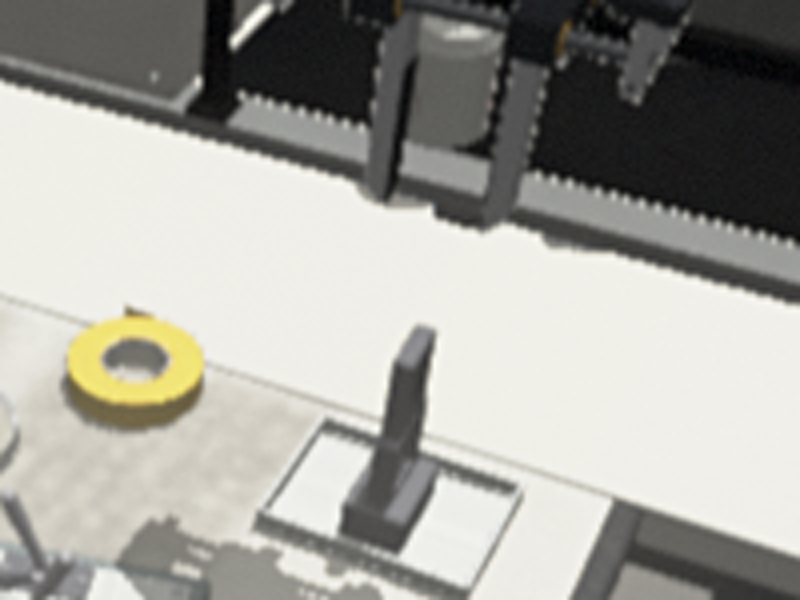

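The block stands upright inside the tray, with its foot at (388,515). Now the toggles, starting with the inner ball (box y = +45).

```bash
python3 - <<'E'
from h import *
for P in [bx(-45,45,200),bx(-45,45,113)]: print(delta(P,rot(0)))
E
```

```text
[293.5  16.5  -2.1   0.1   0.1  -0.7]
[293.6  16.4  84.9   0.1   0.1  -0.7]
```

>>> drive_tool --targets '[[[60, 3, -10, 0, 0, 0, 0], [120, 7, -10, 0, 0, 0, 0], [180, 11, -5, 0, 0, 0, 0], [240, 14, 0, 0, 0, 0, 0], [293.5, 16.5, 0, 0, 0, 0, 0], [293.5, 16.5, 0, 0, 0, 0, 0], [293.5, 16.5, 0, 0, 0, 0, 0]]]'

```text
time: 10.7
tcp_pos: [0.5618, 0.0275, 0.1958]
eef_rot: [-0.001, 0.711, 0.703, -0.001]
force: [0.7, -1.1, -0.3]
finger_gap: 0.0006
```

```bash
python3 snap.py g
```

```text
10.8 [0.5621 0.0266 0.1963] [-0.7026  0.0602  0.7162] 0.0002780384896751632 [-45.7646  44.2599 196.3475] [-0.154   0.0513  1.7911 -0.0002  1.3003 -0.1401]
```

View pics/g_scene.png

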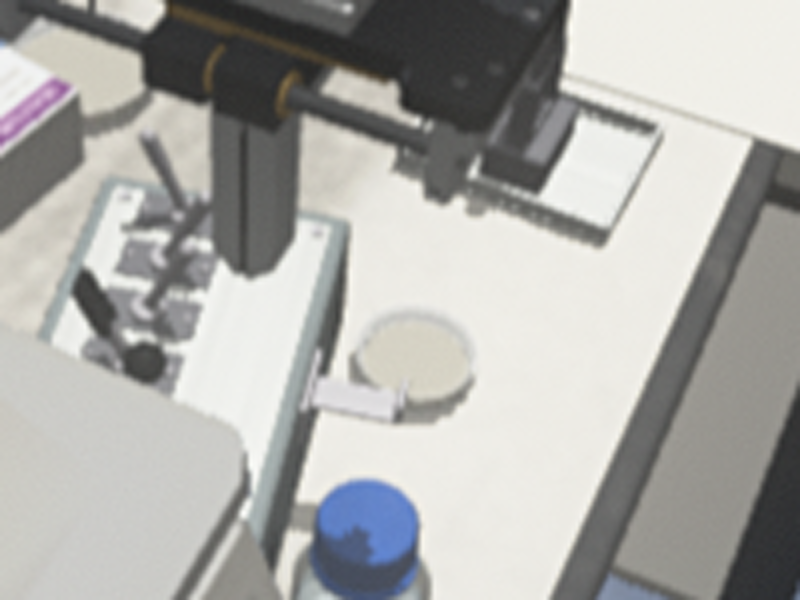

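View pics/g_top.png

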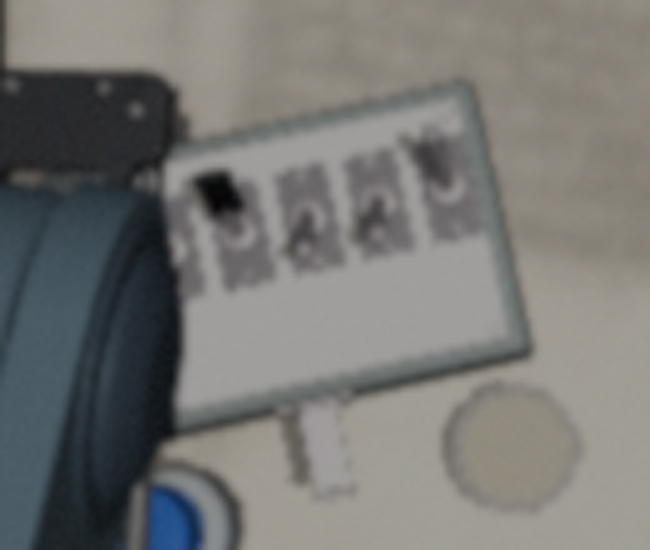

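The closed fingers are over the box front at (255,270) in the scene view, clear of everything. Descending in front of the inner ball.

>>> drive_tool --targets '[[[0, 0, 35, 0, 0, 0, 0], [0, 0, 60, 0, 0, 0, 0], [0, 0, 75, 0, 0, 0, 0], [0, 0, 83, 0, 0, 0, 0], [0, 0, 83, 0, 0, 0, 0]]]'

```text
time: 11.42
tcp_pos: [0.5625, 0.0274, 0.114]
eef_rot: [-0.0, 0.712, 0.703, -0.0]
force: [0.5, -0.4, 0.5]
finger_gap: 0.0001
```

```bash
python3 snap.py i; python3 - <<'E'
from h import *
for P in [bx(-15,45,113),bx(8,45,113),bx(14,45,113)]: print(delta(P,rot(0)))
E
```

```text
11.525 [0.5631 0.0276 0.1149] [0.2314 0.2453 0.0806] 0.0006126736040331504 [-44.5798  44.9371 114.9312] [-0.1521  0.1447  1.8492 -0.      1.1459 -0.1397]
[ 7.2 28.7  2.   0.1  0.  -0.7]
[12.7 51.   2.   0.1  0.  -0.7]
[14.1 56.8  2.   0.1  0.  -0.7]
```

View pics/i_scene.png

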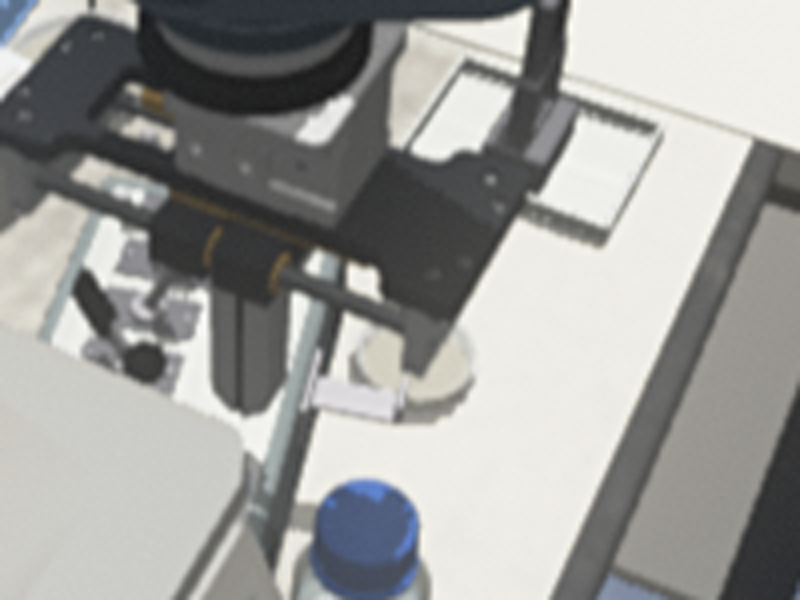

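>>> drive_tool --targets '[[[3.5, 15, 1, 0, 0, 0, 0], [6, 24, 1, 0, 0, 0, 0], [8, 33, 1, 0, 0, 0, 0], [10.5, 42, 1, 0, 0, 0, 0], [12.5, 50, 1, 0, 0, 0, 0], [12.5, 50, 1, 0, 0, 0, 0]]]'

```text
time: 12.28
tcp_pos: [0.6133, 0.0398, 0.1127]
eef_rot: [0.0, 0.711, 0.703, 0.0]
force: [0.0, -0.4, 0.1]
finger_gap: 0.0004
```

>>> drive_tool --targets '[[[0.7, 3, 0, 0, 0, 0, 0], [0.7, 3, 0, 0, 0, 0, 0]]]'

```text
time: 12.52
tcp_pos: [0.6153, 0.0403, 0.1125]
eef_rot: [-0.0, 0.711, 0.703, -0.0]
force: [-1.2, 0.2, -0.6]
finger_gap: 0.0007
```

>>> drive_tool --targets '[[[0.7, 3, 0, 0, 0, 0, 0], [0.7, 3, 0, 0, 0, 0, 0]]]'

```text
time: 12.78
tcp_pos: [0.6176, 0.041, 0.1123]
eef_rot: [-0.001, 0.711, 0.703, -0.001]
force: [-4.8, -0.7, -0.1]
finger_gap: 0.0004
```

```bash
python3 snap.py j
```

```text
12.875 [0.6176 0.041  0.1123] [-4.8909 -1.172  -1.4481] 0.0008985632221795827 [ 11.5282  45.554  112.2564] [-0.1165  0.2725  1.7044 -0.0004  1.1671 -0.1043]
```

View pics/j_scene.png

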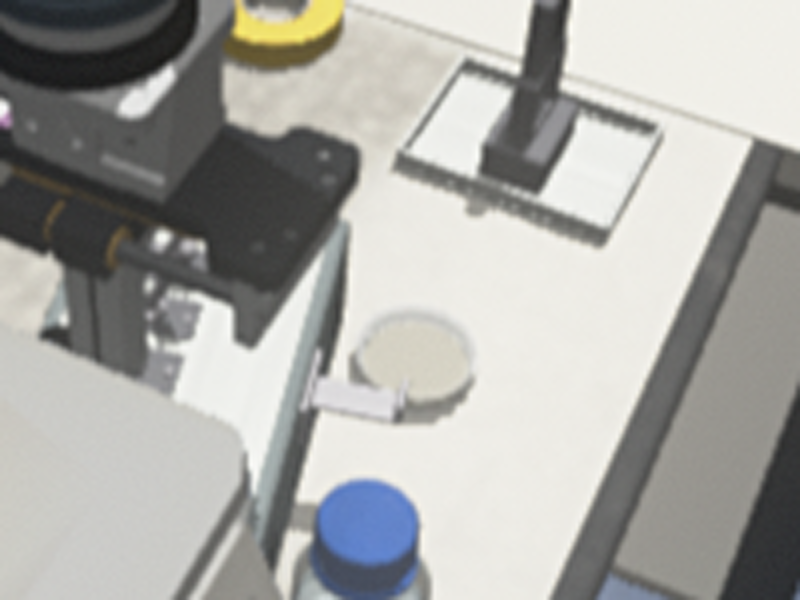

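>>> drive_tool --targets '[[[0.5, 2, 0, 0, 0, 0, 0], [0.5, 2, 0, 0, 0, 0, 0]]]'

```text
time: 13.12
tcp_pos: [0.618, 0.0411, 0.1121]
eef_rot: [-0.002, 0.711, 0.703, -0.003]
force: [-10.7, -2.5, 1.5]
finger_gap: 0.0004
```

>>> drive_tool --targets '[[[-2.5, -10, 0, 0, 0, 0, 0], [-10, -40, 0, 0, 0, 0, 0], [-14, -56, -20, 0, 0, 0, 0], [-14, -56, -60, 0, 0, 0, 0], [-14, -56, -85, 0, 0, 0, 0], [-14, -56, -85, 0, 0, 0, 0]]]'

```text
time: 13.88
tcp_pos: [0.5669, 0.0279, 0.2014]
eef_rot: [0.003, 0.711, 0.703, 0.003]
force: [-0.5, 0.5, 0.3]
finger_gap: 0.0002
```

```bash
python3 snap.py k; python3 - <<'E'
from h import *
for P in [bx(-45,75,200),bx(-45,76,116)]:
  for t in (12,-12): print(t,rot(0,t).as_matrix()[:,2],delta(P,rot(0,t)))
E
```

```text
13.975 [0.5646 0.0282 0.1976] [ 0.7895 -0.3468  0.0774] 0.0005076870481844043 [-43.0314  45.2355 197.6229] [-0.1507  0.0546  1.7853  0.0003  1.3007 -0.1386]
12 [ 0.      0.2079 -0.9781] [28.4 -9.1 -2.4  0.1 12.  -0.7]
-12 [ 0.     -0.2079 -0.9781] [ 28.4  -9.1  -2.4  -0.  -12.   -0.7]
12 [ 0.      0.2079 -0.9781] [29.4 -9.4 81.6  0.1 12.  -0.7]
-12 [ 0.     -0.2079 -0.9781] [ 29.4  -9.4  81.6  -0.  -12.   -0.7]
```

View pics/k_scene.png

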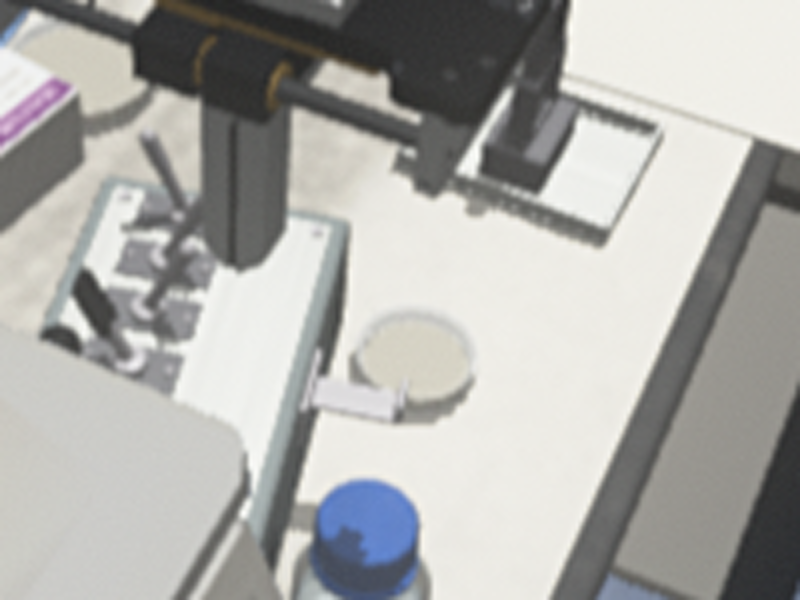

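Ball b now leans to the back, at (60,340). Next the outer ball, with the tool tilted 15° so its body stays away from the centrifuge.

```bash
python3 - <<'E'
from h import *
for P in [bx(-45,75,200),bx(-45,75,115)]:
  print(delta(P,rot(0,15)))
E
```

```text
[28.4 -9.1 -2.4  0.2 15.  -0.7]
[28.4 -9.2 82.6  0.2 15.  -0.7]
```

>>> drive_tool --targets '[[[15, -5, -5, 0, 8, 0, 0], [28.5, -9, -3, 0, 15, 0, 0], [28.5, -9, -3, 0, 15, 0, 0], [28.5, -9, 40, 0, 15, 0, 0], [28.5, -9, 60, 0, 15, 0, 0], [28.5, -9, 60, 0, 15, 0, 0]]]'

```text
time: 14.72
tcp_pos: [0.5544, 0.0573, 0.1359]
eef_rot: [-0.093, 0.705, 0.697, 0.091]
force: [-0.2, -0.2, 0.7]
finger_gap: 0.0004
```

```bash
python3 snap.py l;  python3 - <<'E'
from h import *
for P in [bx(-45,75,115),bx(-20,75,115),bx(6,75,115),bx(12,75,115)]:
  print(delta(P,rot(0,15)))
E
```

```text
14.825 [0.5564 0.0568 0.1387] [1.1443 0.5771 0.3066] 0.0005784933080209926 [-44.4877  74.9818 138.7099] [-0.232   0.1081  1.8609  0.2699  1.2413 -0.3169]
[-6.2 -0.5 22.9  0.2  0.  -0.6]
[-0.4 23.7 24.5  0.2  0.  -0.6]
[ 5.6 49.  26.1  0.2  0.  -0.6]
[ 7.  54.8 26.5  0.2  0.  -0.6]
```

View pics/l_scene.png

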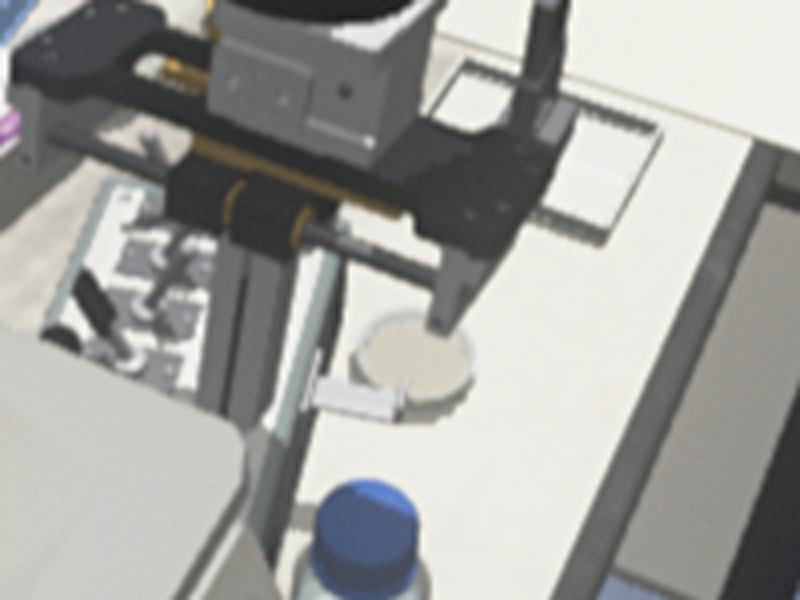

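View pics/l_top.png

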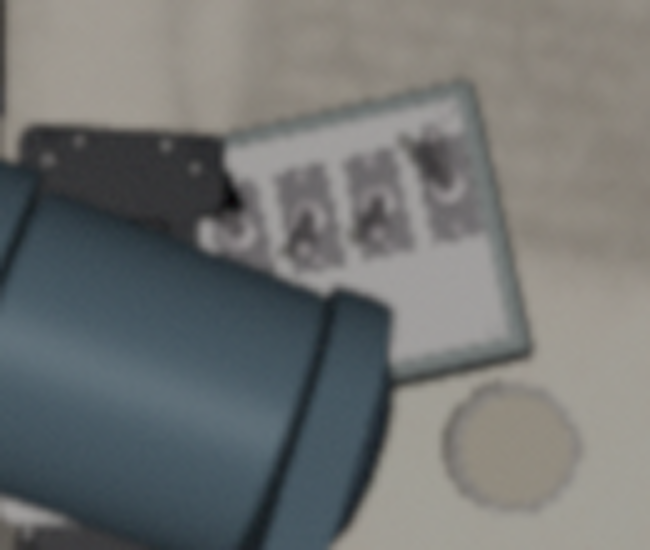

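>>> drive_tool --targets '[[[-6, 0, 23, 0, 0, 0, 0], [-6, 0, 23, 0, 0, 0, 0], [-3, 12, 24, 0, 0, 0, 0], [-0.5, 23, 24.5, 0, 0, 0, 0], [1.5, 32, 25, 0, 0, 0, 0], [3.5, 41, 25.5, 0, 0, 0, 0], [5.5, 49, 26, 0, 0, 0, 0], [5.5, 49, 26, 0, 0, 0, 0]]]'

```text
time: 15.82
tcp_pos: [0.6057, 0.0683, 0.1141]
eef_rot: [-0.091, 0.705, 0.697, 0.093]
force: [-0.4, 0.3, 0.4]
finger_gap: 0.0005
```

>>> drive_tool --targets '[[[0.9, 4, 0.2, 0, 0, 0, 0], [0.9, 4, 0.2, 0, 0, 0, 0]]]'

```text
time: 16.08
tcp_pos: [0.6087, 0.0691, 0.1138]
eef_rot: [-0.092, 0.705, 0.697, 0.093]
force: [-0.4, 0.1, -0.4]
finger_gap: 0.0005
```

>>> drive_tool --targets '[[[0.5, 2, 0.1, 0, 0, 0, 0], [0.5, 2, 0.1, 0, 0, 0, 0]]]'

```text
time: 16.32
tcp_pos: [0.6105, 0.0696, 0.1139]
eef_rot: [-0.092, 0.705, 0.697, 0.093]
force: [-2.3, -0.3, -1.1]
finger_gap: 0.0006
```

>>> drive_tool --targets '[[[0.5, 2, 0.1, 0, 0, 0, 0], [0.5, 2, 0.1, 0, 0, 0, 0]]]'

```text
time: 16.58
tcp_pos: [0.6113, 0.0699, 0.1138]
eef_rot: [-0.093, 0.705, 0.697, 0.091]
force: [-6.4, -2.3, 0.3]
finger_gap: 0.0006
```

>>> drive_tool --targets '[[[0.5, 2, 0.1, 0, 0, 0, 0], [0.5, 2, 0.1, 0, 0, 0, 0]]]'

```text
time: 16.82
tcp_pos: [0.6117, 0.0701, 0.1136]
eef_rot: [-0.095, 0.705, 0.697, 0.089]
force: [-13.6, -4.1, 4.5]
finger_gap: 0.0005
```

>>> drive_tool --targets '[[[-2.5, -10, -0.5, 0, 0, 0, 0], [-10, -40, -2.5, 0, 0, 0, 0], [-14, -58, -4, 0, 0, 0, 0], [-4, -58, -44, 0, 0, 0, 0], [8, -58, -90, 0, -8, 0, 0], [8, -58, -90, 0, -15, 0, 0], [8, -58, -90, 0, -15, 0, 0]]]'

```text
time: 17.7
tcp_pos: [0.5575, 0.0573, 0.2048]
eef_rot: [0.001, 0.71, 0.704, 0.002]
force: [-1.3, -0.3, -0.4]
finger_gap: 0.0005
```

```bash
python3 snap.py m; python3 - <<'E'
from h import *
for P in [bx(68,15,200),bx(68,15,165),bx(68,15,115)]:
  print(delta(P,rot(13.2)), proj("scene",P), (proj("scene",P)-[195,150])*4)
E
```

```text
17.8 [0.5566 0.0559 0.2029] [ 0.46   -0.2735  0.613 ] 0.0006169231227454085 [-44.5127  74.0134 202.9246] [-0.1036  0.0362  1.7943  0.002   1.3115 -0.0922]
[-30.3 123.4   2.8  -0.   -0.1 -13.9] [[191.5151 185.7081]] [[-13.9395 142.8323]]
[-30.4 123.4  37.8  -0.   -0.1 -13.9] [[193.6341 201.4448]] [[ -5.4637 205.7793]]
[-30.5 123.4  87.8  -0.   -0.1 -13.9] [[196.4111 222.0693]] [[  5.6445 288.2772]]
```

View pics/m_scene.png

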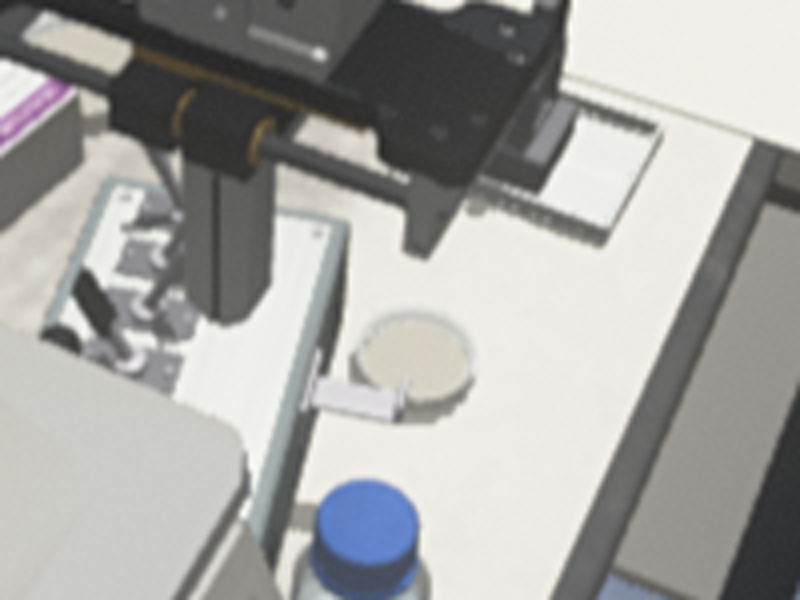

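View pics/m_top.png

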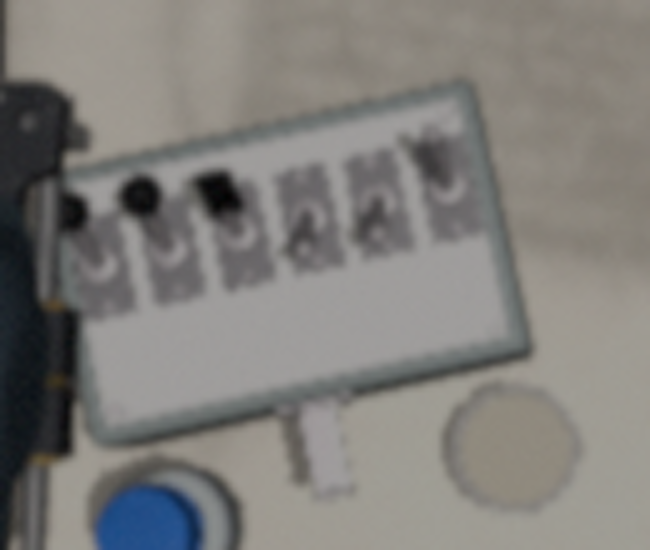

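Both balls lean to the back, at (70,212) and (142,195) in the top view. Before going behind the paddle I'll check the clearances there.

```bash
python3 - <<'E'
from h import *
f=lambda p:np.array(p)/1.5625
print("amber cap",wb(onz("top",f((322,188)),.108)),"scene",wb(onz("scene",f((248,300)),.108)))
print("carton front edge z.055",wb(onz("top",f((345,212)),.055)),wb(onz("top",f((424,225)),.055)))
for z in(0,.2,.3,.5): print("cabinet",z,onz("top",f((410,133)),z),onz("top",f((280,112)),z))
for P in [bx(60,15,200),bx(60,15,113)]: print(delta(P,rot(13.2)))
E
```

```text
amber cap [161.6378 -47.8439 108.    ] scene [160.8144 -41.5158 108.    ]
carton front edge z.055 [137.3416 -69.0104  55.    ] [  94.544  -174.0045   55.    ]
cabinet 0 [ 0.9044 -0.1327  0.    ] [0.9362 0.0669 0.    ]
cabinet 0.2 [ 0.8263 -0.1324  0.2   ] [0.8514 0.0247 0.2   ]
cabinet 0.3 [ 0.7873 -0.1323  0.3   ] [0.809  0.0037 0.3   ]
cabinet 0.5 [ 0.7093 -0.132   0.5   ] [ 0.7242 -0.0385  0.5   ]
[-32.2 115.6   2.8  -0.   -0.1 -13.9]
[-32.4 115.6  89.8  -0.   -0.1 -13.9]
```

>>> drive_tool --targets '[[[-16, 58, -2, 0, 0, -7, 0], [-32, 115.5, 3, 0, 0, -14, 0], [-32, 115.5, 3, 0, 0, -14, 0], [-32, 115.5, 45, 0, 0, -14, 0], [-32, 115.5, 50, 0, 0, -14, 0]]]'

```text
time: 18.42
tcp_pos: [0.6687, 0.0221, 0.1495]
eef_rot: [-0.004, 0.621, 0.784, -0.002]
force: [-0.7, -0.2, 0.3]
finger_gap: 0.0002
```

```bash
sed 's/(195,150,200,150,4)/(150,130,200,150,4)/' snap.py > snap3.py; python3 snap3.py n; python3 - <<'E'
from h import *
for P in [bx(60,15,113),bx(22,15,113)]: print(delta(P,rot(13.2)))
E
```

```text
18.525 [0.6708 0.0221 0.153 ] [-0.1922  0.2875  0.2726] 0.0005725054408646814 [ 58.9883  15.0423 152.9951] [-0.1358  0.3411  1.5388  0.0006  1.2636 -0.3674]
[-0.1  1.1 40.  -0.1 -0.1  0.1]
[ -0.1 -36.9  40.1  -0.1  -0.1   0.1]
```

View pics/n_scene.png

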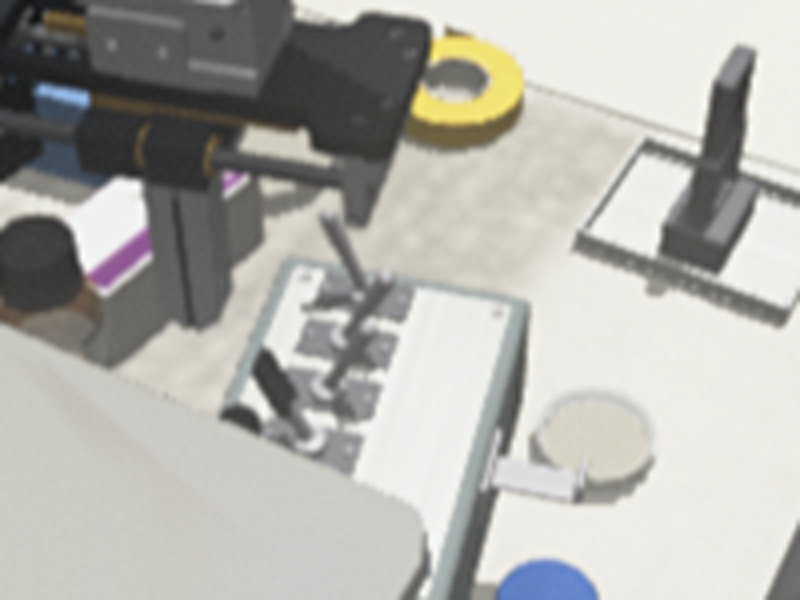

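The fingers are behind the paddle: tips at (195,320), paddle top at (262,355). I'll descend and pull it forward.

>>> drive_tool --targets '[[[0, 1, 25, 0, 0, 0, 0], [0, 1, 40, 0, 0, 0, 0], [0, 1, 40, 0, 0, 0, 0], [0, -9, 40, 0, 0, 0, 0], [0, -18, 40, 0, 0, 0, 0], [0, -27, 40, 0, 0, 0, 0], [0, -34, 40, 0, 0, 0, 0], [0, -38, 40, 0, 0, 0, 0], [0, -38, 40, 0, 0, 0, 0]]]'

```text
time: 19.65
tcp_pos: [0.6343, 0.0134, 0.1132]
eef_rot: [-0.0, 0.621, 0.784, -0.0]
force: [1.1, 0.2, 2.2]
finger_gap: 0.0002
```

>>> drive_tool --targets '[[[0, -3, 0, 0, 0, 0, 0], [0, -3, 0, 0, 0, 0, 0]]]'

```text
time: 19.9
tcp_pos: [0.6315, 0.0128, 0.1128]
eef_rot: [-0.0, 0.62, 0.784, -0.0]
force: [1.6, 0.3, -1.6]
finger_gap: 0.0003
```

>>> drive_tool --targets '[[[0, -2, 0, 0, 0, 0, 0], [0, -2, 0, 0, 0, 0, 0]]]'

```text
time: 20.15
tcp_pos: [0.6297, 0.0125, 0.1131]
eef_rot: [-0.0, 0.62, 0.784, -0.0]
force: [1.1, 0.4, -0.7]
finger_gap: 0.0005
```

>>> drive_tool --targets '[[[0, -2, 0, 0, 0, 0, 0], [0, -2, 0, 0, 0, 0, 0]]]'

```text
time: 20.4
tcp_pos: [0.6279, 0.012, 0.1134]
eef_rot: [-0.0, 0.62, 0.784, -0.0]
force: [1.1, 0.6, -0.1]
finger_gap: 0.0009
```

>>> drive_tool --targets '[[[0, -1.5, 0, 0, 0, 0, 0], [0, -1.5, 0, 0, 0, 0, 0]]]'

```text
time: 20.65
tcp_pos: [0.6265, 0.0116, 0.1135]
eef_rot: [-0.0, 0.62, 0.784, -0.0]
force: [1.4, 0.8, -0.9]
finger_gap: 0.0002
```

>>> drive_tool --targets '[[[0, -1.5, 0, 0, 0, 0, 0], [0, -1.5, 0, 0, 0, 0, 0]]]'

```text
time: 20.9
tcp_pos: [0.6254, 0.0112, 0.1136]
eef_rot: [0.0, 0.621, 0.784, 0.0]
force: [3.1, 0.6, -0.6]
finger_gap: 0.0003
```

>>> drive_tool --targets '[[[0, -1.5, 0, 0, 0, 0, 0], [0, -1.5, 0, 0, 0, 0, 0]]]'

```text
time: 21.15
tcp_pos: [0.625, 0.0111, 0.114]
eef_rot: [0.001, 0.621, 0.784, 0.001]
force: [7.4, 1.8, -1.8]
finger_gap: 0.0007
```

>>> drive_tool --targets '[[[0, -1.5, 0, 0, 0, 0, 0], [0, -1.5, 0, 0, 0, 0, 0]]]'

```text
time: 21.4
tcp_pos: [0.6247, 0.0109, 0.1145]
eef_rot: [0.002, 0.621, 0.784, 0.002]
force: [9.5, 2.7, -1.8]
finger_gap: 0.0004
```

```bash
python3 snap3.py o
```

```text
21.5 [0.6247 0.0109 0.1145] [ 8.5643  2.4076 -2.5098] 0.0005573323845301634 [ 11.5193  14.6363 114.5026] [-0.1646  0.2767  1.6948  0.0019  1.1636 -0.3971]
```

View pics/o_scene.png

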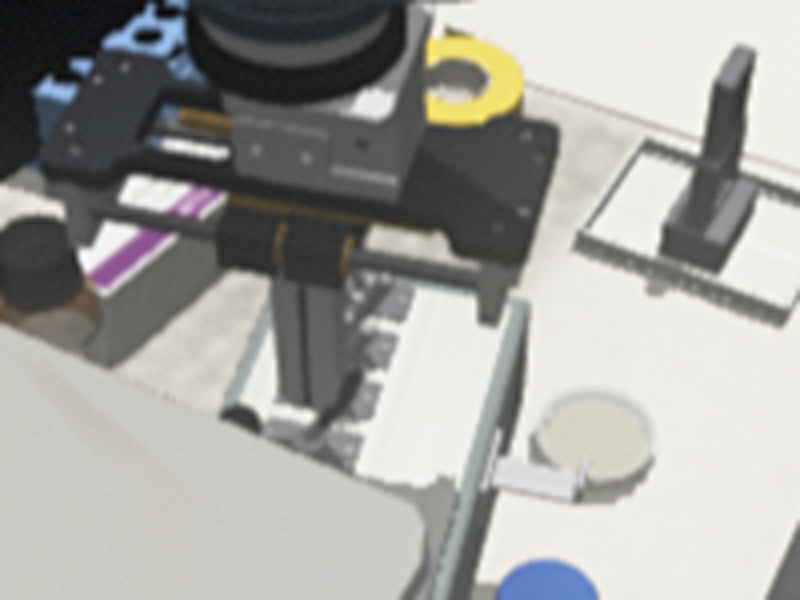

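The paddle is at its stop: the tool stalled while the force rose to 9.5 N. Backing off, rising and clearing the view.

>>> drive_tool --targets '[[[0, 10, 0, 0, 0, 0, 0], [0, 44, 0, 0, 0, 0, 0], [0, 44, 0, 0, 0, 0, 0], [0, 44, -50, 0, 0, 0, 0], [0, 44, -110, 0, 0, 0, 0], [0, 0, -150, 0, 0, 0, 0], [0, -60, -170, 0, 0, 0, 0], [0, -120, -170, 0, 0, 0, 0], [-40, -180, -170, 0, 0, 0, 0], [-90, -220, -170, 0, 0, 0, 0], [-140, -260, -170, 0, 0, 0, 0], [-190, -280, -170, 0, 0, 0, 0], [-240, -280, -170, 0, 0, 0, 0], [-240, -280, -170, 0, 0, 0, 0], [-240, -280, -170, 0, 0, 0, 0], [-240, -280, -170, 0, 0, 0, 0]]]'

```text
time: 23.5
tcp_pos: [0.4048, -0.2862, 0.2834]
eef_rot: [-0.0, 0.62, 0.785, -0.0]
force: [0.4, 0.5, 0.2]
finger_gap: 0.0003
```

```bash
python3 - <<'E'
from h import *
for n in C:
    im=ctrl.get_image(n)[:,:,::-1]; cv2.imwrite(f"pics/p_{n}_raw.png",im); cv2.imwrite(f"pics/p_{n}.png",cv2.resize(im,(800,600),interpolation=cv2.INTER_CUBIC))
    if n=="top": z=im[150:260,145:265]; cv2.imwrite("pics/p_topz.png",cv2.resize(z,None,fx=5,fy=5,interpolation=cv2.INTER_CUBIC))
print(ctrl.state()["time"],ctrl.state()["tcp_pos"])
E
```

```text
23.6 [ 0.405  -0.2864  0.2836]
```

View pics/p_top.png

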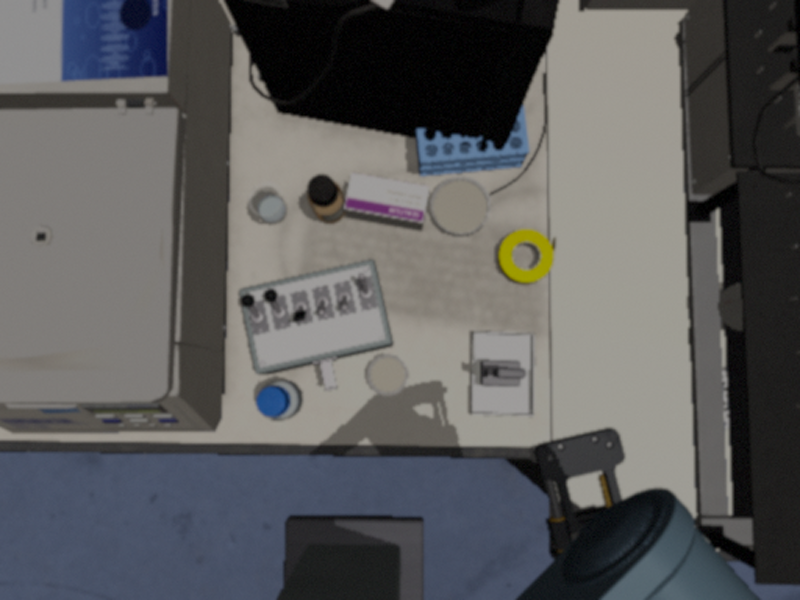

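View pics/p_scene.png

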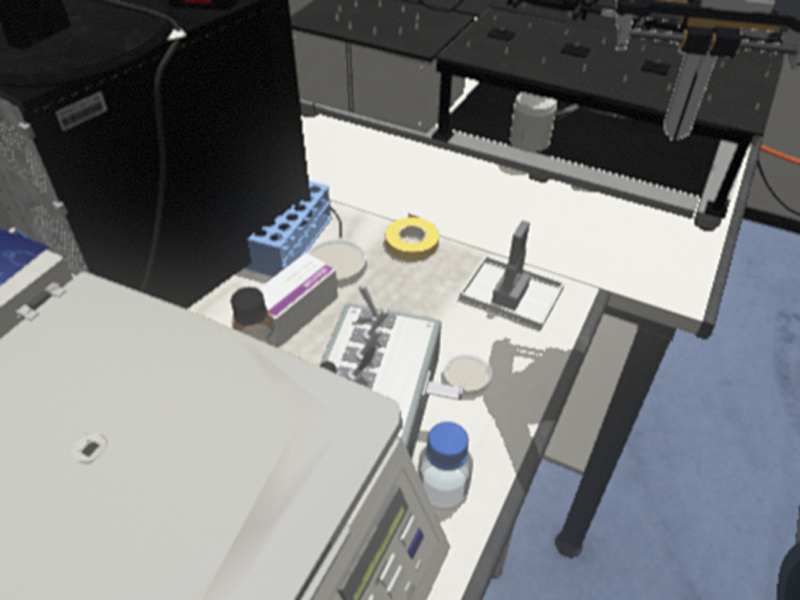

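View pics/p_topz.png

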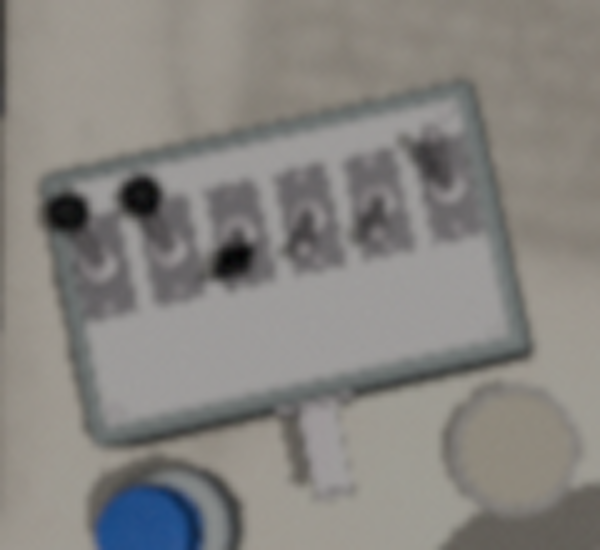

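Both balls are at the back and the paddle is at the front (235,260). The slims look unchanged and the block stands in the tray. I'll check the angles and compare with the first pictures.

```bash
python3 - <<'E'
from h import *
a=cv2.imread("pics/top0_raw.png");b=cv2.imread("pics/p_top_raw.png")
g=cv2.cvtColor(b,cv2.COLOR_BGR2GRAY)
m=(g<45).astype(np.uint8); m[:160]=0;m[240:]=0;m[:,:148]=0;m[:,250:]=0
n,l,st,c=cv2.connectedComponentsWithStats(m)
for i in range(1,n):
    if st[i,4]>8: print(st[i,4],c[i],wb(onz("top",c[i],.1238)))
print("expected ball on x=33.3 y=75/45; before: ", wb(onz("top",zt((102,296)),.1238)),wb(onz("top",zt((190,276)),.1238)), "exp -3.3; paddle tip mid off x~0..-5")
d=cv2.absdiff(a,b).max(2)
ys,xs=np.where(d>25)
mm=(d>25).astype(np.uint8); n,l,st,c=cv2.connectedComponentsWithStats(mm,connectivity=8)
for i in range(1,n):
    if st[i,4]>5: print("diff",st[i])
a=cv2.imread("pics/scene0_raw.png");b=cv2.imread("pics/p_scene_raw.png")
mm=(cv2.absdiff(a,b).max(2)>30).astype(np.uint8); n,l,st,c=cv2.connectedComponentsWithStats(mm,connectivity=8)
for i in range(1,n):
    if st[i,4]>5: print("sdiff",st[i])
E
```

```text
37 [172.8108 189.027 ] [ 32.1474  45.5259 123.8   ]
42 [157.9286 192.1905] [ 32.3846  76.1226 123.8   ]
31 [191.0968 201.5806] [ -0.7744  14.5454 123.8   ]
expected ball on x=33.3 y=75/45; before:  [ -2.3801  75.3974 123.8   ] [ -2.1992  45.2953 123.8   ] exp -3.3; paddle tip mid off x~0..-5
diff [181 183  13  13 118]
diff [168 184  10  11  82]
diff [154 187   9  10  72]
diff [185 197  11  10  73]
diff [162 199   3   3   7]
diff [170 200  11  11  91]
diff [155 203  12  11  91]
diff [190 228  37  23 457]
diff [302 230  35  17 498]
diff [295 232   6   6  22]
diff [ 205  244   89   44 2308]
diff [ 330  273  128  111 6740]
diff [439 354  16   5  69]
diff [429 361   7   8  14]
diff [462 360  24  24 127]
diff [418 372   8   8   9]
sdiff [411   0   3   6  13]
sdiff [423   0  17   2  23]
sdiff [449   0  13   6  63]
sdiff [463   0  44  10 311]
sdiff [504   0   8  22  89]
sdiff [425   4  26  12 115]
sdiff [440   7  22  18  96]
sdiff [394   8  17  25 195]
sdiff [459   9  35  12 222]
sdiff [414  10   4   4  10]
sdiff [491  16   8   5  25]
sdiff [412  19   9   3  22]
sdiff [437  19   4   6  16]
sdiff [425  20   6   3  14]
sdiff [456  21   3   8  16]
sdiff [437  23  15  11  58]
sdiff [474  25  26   9 113]
sdiff [456  27  16   9  51]
sdiff [434  31   3   4   8]
sdiff [502  31   8   5  30]
sdiff [424  34  35  57 837]
sdiff [314 141  26  59 783]
sdiff [311 200   6   4  18]
sdiff [212 216  29  29 320]
sdiff [ 309  216   60   88 2883]
sdiff [268 219  27  61 806]
sdiff [205 230  11  10  65]
sdiff [264 282   9  14  74]
sdiff [497 348  15  36 400]
```

```bash
python3 - <<'E'
from h import *
for t in("top0","p_top"):
  b=cv2.imread(f"pics/{t}_raw.png")
  g=cv2.cvtColor(b,cv2.COLOR_BGR2GRAY).astype(float)
  for (u,v) in [(162,209),(176.5,206),(173,189),(158,192)]:
    w=np.clip(75-g,0,None); Y,X=np.mgrid[:384,:512]; w=w*(np.hypot(X-u,Y-v)<6)
    if w.sum()>200: p=[(w*X).sum()/w.sum(),(w*Y).sum()/w.sum()]; print(t,p,wb(onz("top",p,.1238)))
E
```

```text
top0 [np.float64(161.361488904796), np.float64(208.72226198997853)] [ -1.8995  75.7581 123.8   ]
top0 [np.float64(176.16374951380786), np.float64(205.4146246596655)] [ -1.8285  45.3982 123.8   ]
p_top [np.float64(172.83791085096803), np.float64(189.11976587122916)] [ 31.9507  45.5092 123.8   ]
p_top [np.float64(157.93324937027708), np.float64(192.30310663308146)] [ 32.1582  76.157  123.8   ]
```

The ball positions before and after are symmetric about the pivot row: x = -1.9 and 32.1, with a midpoint of 15.1 mm. That means both are at the far stop. Bystanders show no change, only the arm's shadow. Handing in.

```bash
python3 -c "
from cell import ctrl
print(ctrl.state()['time']); print(ctrl.sign_off())"
```

```text
23.6
the job is handed in; nothing more can be done
None
```

The job is done and handed in at 23.6 s. The lockout block came off the hook first and stands upright on its foot near the middle of the tray. Then both ball toggles went to the back (on) and the paddle to the front (off).

**Stops:** Each pushed toggle ended against its stop. The tool stalled while the force rose to 11 N and 14 N on the balls and 9.5 N on the paddle.

**Ball travel:** In the pictures the balls moved about 34 mm, against 36.5 mm expected. Their start and end positions are symmetric about the pivot row (midpoint 15.1 mm against 15 mm). I took the shortfall as a measuring bias, not an incomplete throw. I did not measure the paddle's final angle from the pictures.

**Slims and other things:** The slim toggles looked unchanged. Comparing the top view with the first picture showed changes only at the pushed toggles, hook, tray, arm and the arm's shadow. The shadow touches the edge of the small dish, which looks unmoved.

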